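Lock the food processor's drive and take off its hub cap

ROBOT

A 6-joint arm with a two-finger parallel gripper is mounted at the origin on the work surface. World frame = base frame: x ahead of the robot, y to its left, z up, the work surface at z = 0. Lengths are in mm, angles in rad, forces in N, time in s.
With the tool pointing down it reaches from about 275 to 1000 mm from the base axis. Payload 8.4 kg.
Tool frame: the origin (TCP) lies midway between the tips of the shut fingers; the grasp point (between the pads) lies 19 mm behind it; z points along the fingers, y is the line along which they close (so a half turn about z gives the same grasp; the last joint's range is limited). The gripper opens to 85 mm and grips with 20 to 120 N. Pads are 22 mm wide; open, the fingers measure 114 mm over their backs; the gripper's body (76 mm by 85 mm) begins 54 mm behind the grasp point. The pads swing forward as they close: fully open they stand 13 mm farther back than shut.
Start: joints at [1.34, 0.353, 1.633, -0, 1.155, -0.002], TCP at [141.754, 608.715, 231.281] pointing down, gripper open.
Joint ranges: [-2.63, 2.63], [-0.92, 2.1], [0.06, 2.66], [-1.3, 4.44], [0, 2.69], [-3.02, 3.02]. Speed limits (rad/s): [2.22, 2.22, 2.79, 3.14, 3.14, 3.14].

INTERFACE

Orientations are given as [roll, pitch, yaw] about the fixed x, y, z axes, in that order (R = Rz(yaw) Ry(pitch) Rx(roll)).
In Python, from rig import telemetry, optics, r gives the robot as it stands.
- The arm moves only by the tool play_rows, never from a script. Its arguments are lists of equal length, an entry for each row: "dp": the shift along the tool's x, y, z in units of 40 mm (1.0 is 40 mm), a list of three; "rot": the turn, a rotation vector about the tool's x, y, z in units of 6 degrees (1.0 is 6 degrees), a list of three. In form: {"dp": [[tx, ty, tz], ...], "rot": [[ax, ay, az], ...]}. A call has 1 to 5 rows; each row is the pose to reach, as a shift and turn from the pose commanded when the call began, along the tool's axes at that moment; what a row does not reach only later rows make up. A row lasts 1/12 s, in which the tool goes at most 41.7 mm and 7.16 degrees, less where a joint would pass 70% of its speed; a pose out of reach is approached as far as the arm can. A call with a gripper value outside its range is refused whole. "fingers" is the opening, from 0 (shut) to 1 (fully open), set as the call begins (left out, the last holds). The fingers move at their own pace and stop on an object; "grip_force" is the grip in N (left out, the last holds). Time passes only in rows, so rows that repeat a pose let the fingers close. It gives the time, the measured TCP pose, the force, the opening and the grip force at its end, in the units of the state.
- telemetry.sense(): the state, without advancing time (a new reading comes with each control period).
- optics.grab_frame(name): name is "scene" or "top"; returns a dict with "color" (420x560x3 uint8, red, green, blue), "mtx" (3x3 intrinsics, pixels), "D" ([k1, k2, p1, p2, k3] as OpenCV has them; the pictures are not rectified), "R" (3x3) and "t" (3): a world point X has camera coordinates R X + t. Camera axes: x right, y down, z forward; pixel columns grow to the right and rows downward; lengths in mm; the calibration is good to about 2 mm. A picture is of the moment at which its call begins. There is no depth.
- r.sign_off(): hands the job in; it is judged then, once.
The state is a dict: "clock": time; "qpos": joint angles; "qvel": joint speeds; "joint_efforts": joint torques, N m; "eef_pos": TCP position; "tcp_rot": TCP orientation; "contact_force": force on the tool from outside, world axes, zero at the start; "wrist_torque": the same for the moment, N m; "opening": opening from 0.0 (shut) to 1.0 (fully open); "grasp_force": force on a finger pad.
Only numpy, scipy, OpenCV 4.12 (cv2) and the standard library are available. Lean on these libraries where they do the work, as an engineer would, in place of code of your own. Each camera call takes 0.05 s, during which the arm holds its last target. There are 200 camera calls.

TASK

Take the red-handled locking pin from its wooden stand and drop it end-down, all the way into the narrow hole in the food processor's deck so that it locks the drive, and let go of it. Then undo the quarter-turn cap on the hub - nobody knows which way its thread runs, so try both ways and do not force it - and lift the cap straight off, leaving the pin in its hole; finish while still holding the cap upright and still, about 10 cm above the hub. Leave the mug, the pepper mill and the jar where they stand.

Things in the scene. Friction and masses are not known exactly. Their poses are not given: they have to be found in the camera images.
- machine: White food-processor motor base, fixed, bowl taken off; deck 90 mm high, spanning x -110 to +90 and y -90 to +90 mm in its own frame. Origin on the worktop below the hub's axis; z up; x points from the pin hole to the hub. Steel hub on the deck: 72 mm flange (top 12 mm above the deck), neck 21 mm higher.
- bore (a point): Centre of the mouth of the pin hole, level with the deck, 80 mm from the hub's axis at (-80, 0, 90) mm in the machine's frame. The hole is vertical, 12 mm wide, 45 mm deep with a small chamfer.
- hub (a joint): Turn of the hub in rad about its vertical axis, 0 at the start, positive anticlockwise from above. It spins with slight drag, carrying the cap, until the pin locks it (then about 0.06 rad of play either way). A fork from its flange, 3 to 11 mm above the deck, has its 16 mm gap over the pin hole; the pin passes between the prongs.
- pin: Locking pin, standing upright in the stand: steel shank 10 mm thick and 60 mm long with a chamfered foot, above it a red round handle 20 mm thick and 55 mm long (60 to 115 mm above the foot). About 70 g. Origin at the centre of its foot, z up along the pin. Fully home in the deck its foot is 45 mm below the deck and its handle begins 15 mm above the deck.
- pin_tip (a point): Centre of the pin's foot (same as its origin).
- stand: Fixed wooden block 75 x 75 x 60 mm high, origin under its centre. Its 13 mm hole, in the middle of the top, is 45 mm deep and holds the pin (foot 15 mm above the worktop).
- cap: Dark blue round cap on the hub, 64 mm across, 30 mm high, about 150 g, with a pale blue grip bar on top: 50 mm long along the cap's x, 14 mm thick along y, 30 to 60 mm above the origin. Origin at the centre of its underside, z up; it starts 102 mm above the worktop, bar along the machine's x within 2 degrees.
- cap_grip (a point): Middle of the cap's grip bar, on the axis, 45 mm above the cap's origin. The thread's hand differs from run to run and cannot be seen. The right way, the cap turns easily and lifts off once turned 60 to 120 degrees, without rising before; the wrong way it stops hard after 8 to 15 degrees, the hub's play included, and stays locked down.
- mug: Bystander: loose white mug, 80 mm wide, 95 mm high, handle towards its +y, origin under its centre.
- mill: Bystander: loose dark wooden pepper mill, 58 mm wide, 180 mm high, origin under its centre.
- jar: Bystander: loose amber jar with steel lid, 64 mm wide, 100 mm high, origin under its centre.
Mind the look-alikes: they are no part of the job. What is shaped like the pin but yellow is not meant.

How it is judged (in metres and radians):
On the way, in this order (a step that is already met when the one before it is completed fails the run):
1. the locking pin stands fully home in the deck's hole, let go (horizontal distance between pin_tip and bore below 0.004 m and z of pin_tip in the frame of bore below -0.035 m and angle between pin's own z axis and vertical below 0.1 rad and contact force between pin and the fingers below 0.1 N), for 0.2 s.
2. the cap is off the hub, in the fingers (z of cap in the frame of machine above 0.152 m and contact force between cap and the fingers above 1 N and contact force between cap and machine below 0.05 N), for 0.2 s.
At the end, for the whole second after the job is handed in: Pin in the hole, foot 35 mm or more below the deck, 4 mm from its axis, within 0.1 rad, let go. Cap in the fingers (over 1 N), clear of the machine, 50 to 198 mm above its seat, within 150 mm sideways and 0.3 rad, under 0.03 m/s. Mug, mill, jar moved under 20 mm (all of step 1 and all of step 2 and angle between cap's own z axis and vertical below 0.3 rad and horizontal distance between cap and machine below 0.15 m and z of cap in the frame of machine below 0.3 m and linear speed of cap below 0.03 m/s and distance of each of mug, mill, jar from where it was at the start of the episode below 0.02 m); the arm keeps its last pose, push and grip.
It fails at once if the mug, the pepper mill or the jar was moved by more than 30 mm (distance of any of mug, mill, jar from where it was at the start of the episode above 0.03 m).
It fails at once if the cap was forced: pressed or pulled against the hub with more than 120 N (contact force between cap and machine above 120 N).
It also fails if it takes over 61 s, if anything falls off the work surface, if the arm or the gripper's body presses on something with over 40 N, if the wrist force passes 120 N, or if a joint passes its speed limit or range.

## Working session

There is one attempt and no reset: what is moved stays moved. The work goes in short steps, Python scripts to look and compute and a tool call to move; the robot and the scene stay as the last step left them, time stands still between calls to the robot, and variables do not carry over. Pictures are saved under pics/ and viewed, at most 10 in all, crops included, and the job is handed in when it is done.

Besides the shell and the picture viewer there is one more tool, called after "Call:" by a JSON object that holds its "name" and its "arguments", one argument or row to a line. play_rows: Moves the arm, as the interface text tells. Its arguments: {"type":"object","properties":{"dp":{"type":"array"},"rot":{"type":"array"},"fingers":{"type":"number"},"grip_force":{"type":"number"}},"required":["dp","rot"]}

```bash
mkdir -p pics; python3 - <<'E'
from rig import telemetry, optics, r
import cv2,pickle
s=telemetry.sense();print({k:s[k] for k in('clock','eef_pos','tcp_rot','opening','contact_force')})
for n in('scene','top'):
    f=optics.grab_frame(n);pickle.dump(f,open(f'pics/{n}0.pkl','wb'));cv2.imwrite(f'pics/{n}0.png',f['color'][:,:,::-1])
    print(n,f['mtx'],f['D'],f['R'],f['t'])
E
```

```text
{'clock': 0.0, 'eef_pos': array([141.63635486, 608.24507743, 230.56192451]), 'tcp_rot': array([-3.14021246e+00, -2.23291435e-05,  2.91276866e+00]), 'opening': 1.0015863650586132, 'contact_force': array([-0.37631284,  0.08435473, -0.66120092])}
scene [[413.21350276   0.         282.12969988]
 [  0.         413.21350276 202.35699255]
 [  0.           0.           1.        ]] [-0.0666613  0.         0.         0.         0.       ] [[ 0.21995199  0.97546035  0.00991059]
 [ 0.84910676 -0.18643984 -0.49422455]
 [-0.48024872  0.11712082 -0.86927779]] [-118.73115638 -441.06370141 1206.2067937 ]
top [[467.13415023   0.         279.79491166]
 [  0.         467.13415023 210.59502574]
 [  0.           0.           1.        ]] [-0.00037401  0.          0.          0.          0.        ] [[ 0.01739812 -0.99973365  0.01516345]
 [-0.9879434  -0.01952236 -0.15357965]
 [ 0.15383477 -0.01230863 -0.98801992]] [ -25.56841573  571.27635591 1213.55116377]
```

View pics/scene0.png

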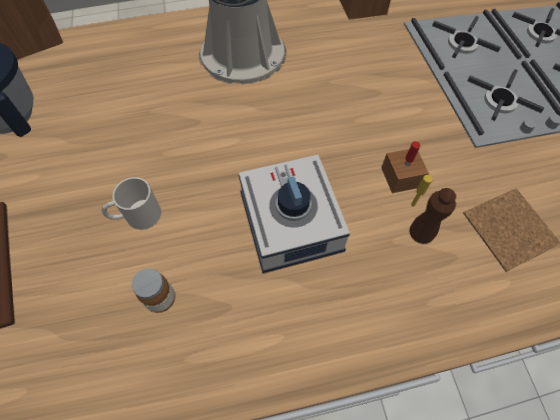

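View pics/top0.png

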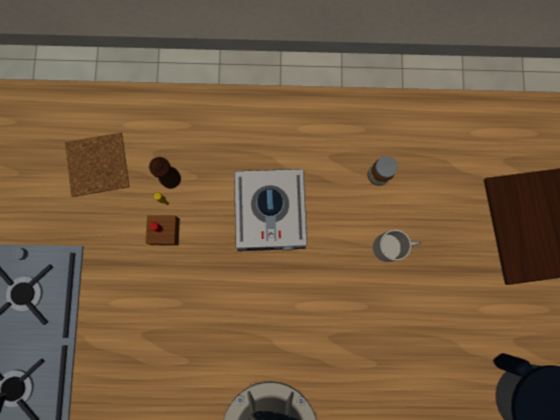

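The pictures show the machine at scene (293,210) / top (270,207), and the stand at scene (405,170) / top (162,230). Candidates for the pin:
- Red handle in the stand: scene (412,152), top (154,227).
- Yellow look-alike beside the stand: scene (424,188), top (159,197).
- Small red marks on the deck: scene (272,177) and (293,172).

I choose the red handle standing in the wooden block.

```bash
cat > h.py <<'E'
import numpy as np,cv2,pickle
def load(n):return pickle.load(open(f'pics/{n}.pkl','rb'))
def ray(f,p):
    u=cv2.undistortPoints(np.array([[p]],float),f['mtx'],f['D'])[0,0]
    R,t=f['R'],np.array(f['t']).ravel();return -R.T@t,R.T@np.array([u[0],u[1],1.])
def onz(f,p,z):
    c,d=ray(f,p);return c+d*(z-c[2])/d[2]
def tri(f,p,g,q):
    a,d=ray(f,p);b,e=ray(g,q);s=np.linalg.lstsq(np.c_[d,-e],b-a,rcond=None)[0]
    P,Q=a+s[0]*d,b+s[1]*e;return (P+Q)/2,np.linalg.norm(P-Q)
def proj(f,X):
    return cv2.projectPoints(np.array([X],float),cv2.Rodrigues(f['R'])[0],np.array(f['t'],float),f['mtx'],f['D'])[0][0,0]
def mask(f,lo,hi,box):
    h=cv2.cvtColor(f['color'],cv2.COLOR_RGB2HSV);m=cv2.inRange(h,np.array(lo),np.array(hi))
    x0,y0,x1,y1=box;o=np.zeros_like(m);o[y0:y1,x0:x1]=m[y0:y1,x0:x1];return o
def cen(m):
    n,l,s,c=cv2.connectedComponentsWithStats(m);k=1+np.argmax(s[1:,4]);return c[k],s[k],(l==k).astype(np.uint8)
E
python3 - <<'E'
from h import *
s,t=load('scene0'),load('top0')
def red(f,b):return cen(mask(f,(0,190,90),(5,255,255),b)|mask(f,(172,190,90),(180,255,255),b))
ps,ss,_=red(s,(390,130,440,190));pt,st,_=red(t,(140,210,180,250))
print('red',ps,ss,pt,st,tri(s,ps,t,pt),onz(t,pt,115))
def bar(f,b):return cen(mask(f,(95,60,90),(115,200,255),b))
bs,sb,_=bar(s,(270,160,320,220));bt,tb,m=bar(t,(255,185,290,220))
print('bar',bs,sb,bt,tb,tri(s,bs,t,bt),onz(t,bt,162),cv2.minAreaRect(cv2.findNonZero(m)))
w=cen(mask(t,(0,0,150),(180,40,255),(225,160,315,260)))
r=cv2.minAreaRect(cv2.findNonZero(w[2]));print('deck',r,w[1]);print([onz(t,p,90).round(1) for p in cv2.boxPoints(r)])
def crop(f,x,y,k,w=50,h=37):return cv2.resize(f['color'][y-h:y+h,x-w:x+w,::-1],(400,300),interpolation=cv2.INTER_CUBIC)
cv2.imwrite('pics/c1.png',np.vstack([np.hstack([crop(s,412,165,4),crop(t,160,220,4)]),np.hstack([crop(s,293,195,4),crop(t,270,215,4)])]))
E
```

```text
Traceback (most recent call last):
  File "h.py", line 17, in cen
    n,l,s,c=cv2.connectedComponentsWithStats(m);k=1+np.argmax(s[1:,4]);return c[k],s[k],(l==k).astype(np.uint8)
                                                    ~~~~~~~~~^^^^^^^^^
ValueError: attempt to get argmax of an empty sequence
```

```bash
cat > m1.py <<'E'
from h import *
s,t=load('scene0'),load('top0')
for f,p in((s,(412,152)),(t,(154,227)),(s,(292,188)),(t,(269,200)),(t,(245,200))):print(cv2.cvtColor(f['color'],cv2.COLOR_RGB2HSV)[p[1],p[0]],end=' ')
def red(f,b):return cen(mask(f,(0,170,60),(6,255,255),b)|mask(f,(165,170,60),(180,255,255),b))
ps,ss,_=red(s,(390,130,440,190));pt,st,_=red(t,(140,210,180,250))
print('red',ps,ss,pt,st,tri(s,ps,t,pt),onz(t,pt,115))
def bar(f,b):return cen(mask(f,(95,60,80),(115,200,255),b))
bs,sb,_=bar(s,(270,160,320,220));bt,tb,m=bar(t,(255,185,290,220))
print('bar',bs,sb,bt,tb,tri(s,bs,t,bt),onz(t,bt,162),cv2.minAreaRect(cv2.findNonZero(m)))
w=cen(mask(t,(0,0,130),(180,40,255),(225,160,315,260)))
r=cv2.minAreaRect(cv2.findNonZero(w[2]));print('deck',r,w[1]);print([onz(t,p,90).round(1) for p in cv2.boxPoints(r)])
E
python3 - <<'E'
from h import *
s,t=load('scene0'),load('top0')
def crop(f,x,y,k,w=50,h=37):return cv2.resize(f['color'][y-h:y+h,x-w:x+w,::-1],(400,300),interpolation=cv2.INTER_CUBIC)
cv2.imwrite('pics/c1.png',np.vstack([np.hstack([crop(s,412,165,4),crop(t,160,220,4)]),np.hstack([crop(s,293,195,4),crop(t,270,215,4)])]))
E
python3 m1.py
```

```text
[  1 183  74] [  1 217 147] [104  80 141] [103 105 122] [ 17  15 152] red [412.42138365 151.49056604] [406 142  14  20 159] [153.52631579 226.07017544] [150 222   8   9  57] (array([514.85093842, 302.32779253, 105.00080246]), np.float64(6.633134523812735)) [514.96902657 302.94607134 115.        ]
bar [294.44186047 187.93023256] [288 177  14  23 172] [269.35294118 198.95098039] [267 189   6  20 102] (array([582.25180884,  12.76433146, 158.8948023 ]), np.float64(0.357344950223649)) [581.65050668  12.55669393 162.        ] ((269.5, 198.5), (19.0, 5.0), 90.0)
deck ((269.5298156738281, 207.9839324951172), (75.48049926757812, 69.3318099975586), 88.26429748535156) [ 235  170   71   77 3263]
[array([666.5, 108.3,  90. ]), array([676. , -73.6,  90. ]), array([477.4, -81.4,  90. ]), array([468.7,  96. ,  90. ])]
```

View pics/c1.png

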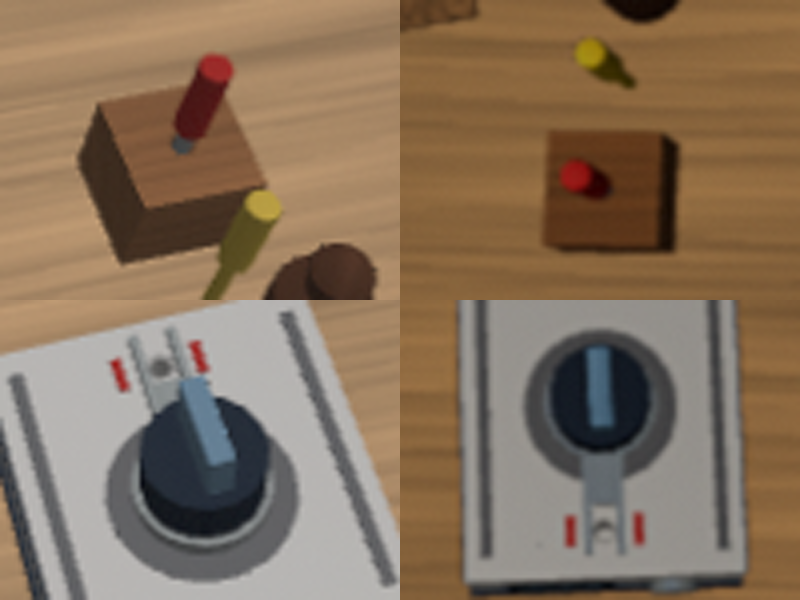

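The crops confirm it: the red pin is upright in the stand, with its handle top at scene (411,145) and top (154,222). The yellow one is free-standing and ignored. The bore is visible at scene (283.5,174.5) and top (271,235).

```bash
python3 - <<'E'
from h import *
s,t=load('scene0'),load('top0')
print('bore',onz(t,(271.2,235),90),onz(s,(283.5,174.5),90),tri(s,(283.5,174.5),t,(271.2,235)))
ps=(362+215/4,128+68/4.05);pt=(110+177/4,183+176/4.05)
print('pintop',ps,pt,onz(s,ps,130),onz(t,pt,130),tri(s,ps,t,pt))
q=(362+182/4,128+146/4.05);print('pin foot at z60',onz(s,q,62))
for c in((100,103),(227,85),(265,182),(148,207)):print(onz(s,(362+c[0]/4,128+c[1]/4.05),60).round(1))
for c in((548,131),(660,135),(660,248),(545,245)):print('t',onz(t,(110+(c[0]-400)/4,183+c[1]/4.05),60).round(1))
E
```

```text
bore [500.5862283    6.61504613  90.        ] [503.61226421  10.26396715  90.        ] (array([501.31864174,   8.67873528,  87.03407042]), np.float64(4.184724687722205))
pintop (415.75, 144.79012345679013) (154.25, 226.45679012345678) [514.9592652  298.77326288 130.        ] [512.28663752 297.22908967 130.        ] (array([513.05296384, 299.0109388 , 127.45991368]), np.float64(2.3586200642993447))
pin foot at z60 [517.84373207 298.24333846  62.        ]
[478.2 263.1  60. ]
[481.7 341.6  60. ]
[549.8 337.1  60. ]
[551.3 265.2  60. ]
t [549.6 336.   60. ]
t [548.4 262.1  60. ]
t [474.6 258.3  60. ]
t [475.1 333.4  60. ]
```

```bash
cat > go.py <<'E'
import sys,numpy as np
from scipy.spatial.transform import Rotation as Ro
from rig import telemetry
a=[float(v) for v in sys.argv[1:5]]
s=telemetry.sense();R=Ro.from_euler('xyz',s['tcp_rot']);T=Ro.from_euler('xyz',[np.pi,0,np.radians(a[3])])
print('dp',(R.inv().apply(np.array(a[:3])-s['eef_pos'])/40).round(3),'rot',(np.degrees((R.inv()*T).as_rotvec())/6).round(3))
print('t',round(s['clock'],2),s['eef_pos'].round(1),np.degrees(s['tcp_rot']).round(2),'F',s['contact_force'].round(1),'T',s['wrist_torque'].round(2),'q',s['qpos'].round(2),'op',round(s['opening'],3),'g',s['grasp_force'])
E
python3 go.py 514 299 200 182.9
```

```text
dp [-10.82   -5.418   0.773] rot [-1.200e-02 -2.000e-03 -2.668e+00]
t 0.1 [141.7 608.3 230.6] [-179.93    0.    166.89] F [-0.3 -0.3  0. ] T [ 0.07  0.02 -0.03] q [ 1.34  0.35  1.63 -0.    1.16 -0.  ] op 1.0 g 0.0
```

Call:
{"name": "play_rows", "arguments": {
  "dp": [
    [-0.8,-0.4,0],
    [-1.6,-0.8,0],
    [-2.4,-1.2,0],
    [-3.2,-1.6,0],
    [-4.0,-2.0,0]
  ],
  "rot": [
    [0,0,0],
    [0,0,0],
    [0,0,0],
    [0,0,0],
    [0,0,0]
  ],
  "fingers": 0.7
}}

```text
clock: 0.52
eef_pos: [280.3, 493.1, 231.0]
tcp_rot: [-3.141, -0.0, 2.913]
contact_force: [0.1, 0.3, 0.0]
opening: 0.699
grasp_force: 0.0
```

Call:
{"name": "play_rows", "arguments": {
  "dp": [
    [-0.8,-0.4,0],
    [-1.6,-0.8,0],
    [-2.4,-1.2,0],
    [-3.2,-1.6,0],
    [-4.0,-2.0,0]
  ],
  "rot": [
    [0,0,0],
    [0,0,0],
    [0,0,0],
    [0,0,0],
    [0,0,0]
  ]
}}

```text
clock: 0.93
eef_pos: [418.1, 378.8, 231.1]
tcp_rot: [-3.141, -0.0, 2.913]
contact_force: [0.4, 1.2, -0.8]
opening: 0.697
grasp_force: 0.0
```

Call:
{"name": "play_rows", "arguments": {
  "dp": [
    [-0.8,-0.4,0.1],
    [-1.6,-0.8,0.3],
    [-2.4,-1.2,0.5],
    [-2.8,-1.4,0.7],
    [-2.8,-1.4,0.7]
  ],
  "rot": [
    [0,0,-0.6],
    [0,0,-1.2],
    [0,0,-1.8],
    [0,0,-2.67],
    [0,0,-2.67]
  ]
}}

```text
clock: 1.35
eef_pos: [515.3, 297.3, 201.3]
tcp_rot: [-3.14, -0.002, -3.089]
contact_force: [-0.5, -0.1, -0.2]
opening: 0.699
grasp_force: 0.0
```

```bash
python3 go.py 514 299 150 182.9;python3 - <<'E'
from rig import optics
import cv2,pickle
for n in('scene','top'):
    f=optics.grab_frame(n);pickle.dump(f,open(f'pics/{n}1.pkl','wb'))
    x,y=((412,150),(160,220))[n=='top'];globals()[n]=cv2.resize(f['color'][y-75:y+75,x-66:x+67,::-1],(400,450),interpolation=cv2.INTER_CUBIC)
import numpy as np
cv2.imwrite('pics/c2.png',np.hstack([scene,top]))
E
```

```text
dp [0.028 0.046 1.283] rot [-0.018 -0.015  0.022]
t 1.35 [515.3 297.3 201.3] [-1.7989e+02 -9.0000e-02 -1.7697e+02] F [-0.5 -0.1 -0.2] T [-0.03 -0.01  0.  ] q [ 0.52  0.34  1.73 -0.    1.08 -1.1 ] op 0.699 g 0.0
```

View pics/c2.png

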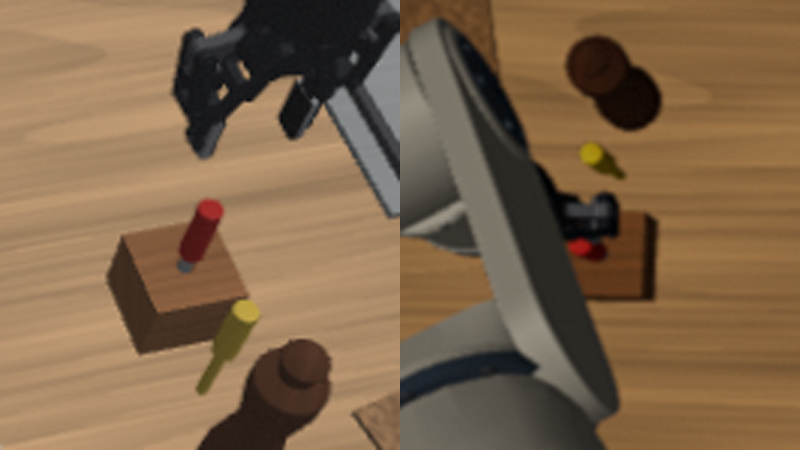

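The fingers straddle the red pin: scene crop (205,150) and (295,130), above the handle at (205,215). Descending.

Call:
{"name": "play_rows", "arguments": {
  "dp": [
    [0.03,0.05,0.7],
    [0.03,0.05,1.4],
    [0.03,0.05,2.0],
    [0.03,0.05,2.5],
    [0.03,0.05,2.83]
  ],
  "rot": [
    [0,0,0],
    [0,0,0],
    [0,0,0],
    [0,0,0],
    [0,0,0]
  ]
}}

```text
clock: 1.87
eef_pos: [510.2, 303.0, 88.4]
tcp_rot: [-3.141, -0.002, -3.091]
contact_force: [-0.1, -0.6, 0.3]
opening: 0.699
grasp_force: 0.0
```

Call:
{"name": "play_rows", "arguments": {
  "dp": [
    [0,0,0],
    [0,0,0],
    [0,0,0],
    [0,0,0],
    [0,0,0]
  ],
  "rot": [
    [0,0,0],
    [0,0,0],
    [0,0,0],
    [0,0,0],
    [0,0,0]
  ],
  "fingers": 0,
  "grip_force": 30
}}

```text
clock: 2.28
eef_pos: [512.5, 302.0, 91.5]
tcp_rot: [-3.141, 0.001, -3.09]
contact_force: [-0.5, -4.4, 1.8]
opening: 0.23
grasp_force: 28.6
```

Call:
{"name": "play_rows", "arguments": {
  "dp": [
    [0,0,0],
    [0,0,0],
    [0,0,0],
    [0,0,0],
    [0,0,0]
  ],
  "rot": [
    [0,0,0],
    [0,0,0],
    [0,0,0],
    [0,0,0],
    [0,0,0]
  ]
}}

```text
clock: 2.7
eef_pos: [512.6, 302.0, 91.4]
tcp_rot: [-3.141, 0.001, -3.091]
contact_force: [-0.1, -5.4, 5.0]
opening: 0.228
grasp_force: 29.1
```

Call:
{"name": "play_rows", "arguments": {
  "dp": [
    [0,-0.03,-0.3],
    [0,-0.06,-0.7],
    [0,-0.06,-1.2],
    [0,-0.06,-2.0],
    [0,-0.06,-2.8]
  ],
  "rot": [
    [0,0,0],
    [0,0,0],
    [0,0,0],
    [0,0,0],
    [0,0,0]
  ]
}}

```text
clock: 3.12
eef_pos: [511.9, 300.1, 204.1]
tcp_rot: [3.141, -0.0, -3.091]
contact_force: [-0.1, -0.0, -1.2]
opening: 0.224
grasp_force: 29.6
```

Call:
{"name": "play_rows", "arguments": {
  "dp": [
    [0,0,-0.5],
    [0,-0.4,-0.6],
    [0,-1.2,-0.6],
    [0,-2.0,-0.6],
    [0,-2.8,-0.6]
  ],
  "rot": [
    [0,0,0],
    [0,0,0],
    [0,0,0],
    [0,0,0],
    [0,0,0]
  ]
}}

```text
clock: 3.53
eef_pos: [517.5, 186.7, 226.5]
tcp_rot: [3.141, 0.001, -3.09]
contact_force: [1.3, -0.3, -1.4]
opening: 0.229
grasp_force: 29.5
```

```bash
python3 go.py 502 9 222 182.9
```

```text
dp [ 0.617 -4.417  0.11 ] rot [0.005 0.006 0.011]
t 3.53 [517.5 186.7 226.5] [ 1.7997e+02  3.0000e-02 -1.7703e+02] F [ 1.3 -0.3 -1.4] T [ 0.   -0.02  0.02] q [ 0.34  0.24  1.8   0.    1.1  -1.28] op 0.229 g 29.505615234375
```

Call:
{"name": "play_rows", "arguments": {
  "dp": [
    [0.1,-0.9,0],
    [0.2,-1.8,0],
    [0.4,-2.7,0],
    [0.5,-3.6,0],
    [0.62,-4.42,0]
  ],
  "rot": [
    [0,0,0],
    [0,0,0],
    [0,0,0],
    [0,0,0],
    [0,0,0]
  ]
}}

```text
clock: 3.95
eef_pos: [501.3, 8.0, 226.4]
tcp_rot: [3.141, 0.001, -3.091]
contact_force: [0.0, 0.1, -0.4]
opening: 0.225
grasp_force: 29.5
```

Call:
{"name": "play_rows", "arguments": {
  "dp": [
    [0,0,0.3],
    [0,0,0.3],
    [0,0,0.3]
  ],
  "rot": [
    [0,0,0],
    [0,0,0],
    [0,0,0]
  ]
}}

```text
clock: 4.2
eef_pos: [501.5, 9.9, 213.9]
tcp_rot: [3.141, -0.001, -3.092]
contact_force: [0.6, -0.1, -0.3]
opening: 0.22
grasp_force: 29.6
```

```bash
python3 go.py 502 9 192 182.9;python3 - <<'E'
from rig import optics
import cv2,pickle
import numpy as np
for n in('scene','top'):
    f=optics.grab_frame(n);pickle.dump(f,open(f'pics/{n}2.pkl','wb'))
    x,y=((285,165),(270,215))[n=='top'];globals()[n]=cv2.resize(f['color'][y-50:y+50,x-33:x+33,::-1],(400,600),interpolation=cv2.INTER_CUBIC)
cv2.imwrite('pics/c3.png',np.hstack([scene,top]))
E
```

```text
dp [-0.012 -0.023  0.549] rot [ 0.005 -0.009 -0.012]
t 4.2 [501.5   9.9 213.9] [ 1.7997e+02 -5.0000e-02 -1.7717e+02] F [ 0.6 -0.1 -0.3] T [ 0.03  0.02 -0.03] q [ 0.02  0.18  1.91  0.    1.05 -1.6 ] op 0.22 g 29.60898846387863
```

View pics/c3.png

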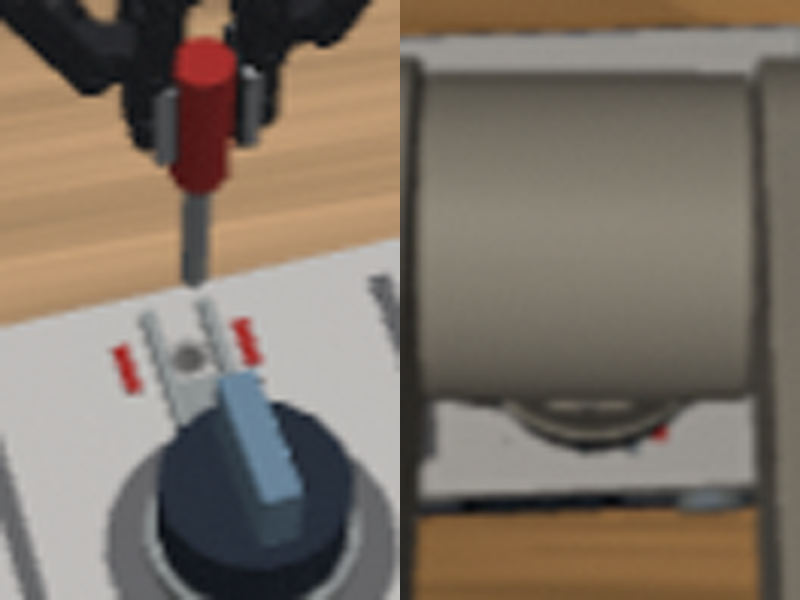

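The pin is held, with its foot at scene px (284.2,161.9) and the bore at (283.0,174.5). The arm hides the hole from the top camera.

```bash
python3 - <<'E'
from h import *
s=load('scene2');P=lambda x,y:(252+x/6.06-.4,115+y/6-.4)
g=cv2.cvtColor(s['color'],cv2.COLOR_RGB2GRAY)
print(g[170:179,276:292]);print(g[152:166,277:291])
foot=onz(s,P(195,280),138);print('foot',foot,'bore',onz(s,P(188,357),90),'handle top',onz(s,P(206,60),253), 'handle bottom',onz(s,P(198,180),198))
E
```

```text
[[122 147 162 187 188 187 186 186 187 162 117 146 159 180 164  88]
 [120 145 154 175 186 179 168 168 178 167 134 143 154 174 170 118]
 [134 134 154 169 169 150 134 134 144 144 124 122 146 162 169 121]
 [164 123 147 153 155 121  96  89 103 137 140 116 145 154 176 162]
 [164 121 144 145 132 105  96  91  89 111 136 127 134 154 173 170]
 [172 134 134 141 124 106  96  90  90 120 149 127 122 147 163 167]
 [188 164 122 147 141 121 104 101 115 147 179 158 112 144 152 170]
 [188 164 120 146 153 159 150 152 171 170 161 150 138 129 130 134]
 [188 172 134 134 150 159 161 154 149 149 147 134 118 130 127 126]]
[[150 151 150 150 132  82  71  72  77 112 153 165 166 168]
 [152 154 156 159 140  84  70  73  78 124 165 164 163 162]
 [166 167 168 168 146  85  70  72  77 121 159 158 159 160]
 [163 163 161 160 140  84  71  73  78 121 161 161 160 160]
 [159 159 159 161 139  83  70  73  78 120 158 157 157 156]
 [162 161 160 160 136  68  70  73  80 119 154 154 152 151]
 [158 158 157 156 133  69  70  74  87 123 149 150 148 149]
 [154 154 152 151 128  68  70  74  88 122 148 147 146 147]
 [151 150 148 148 127  69  70  75  86 122 147 147 148 153]
 [149 147 146 146 125  76  70  77  95 138 167 171 181 187]
 [144 144 145 146 145 128  94 104 153 188 188 188 188 188]
 [150 159 170 182 188 189 178 170 187 187 187 187 188 187]
 [188 187 188 188 188 188 187 181 172 173 186 188 188 187]
 [187 189 188 189 188 188 177 152 144 154 174 188 188 187]]
foot [502.91095796  10.37904024 138.        ] bore [502.20637628   8.650613    90.        ] handle top [503.66321065  12.00306321 253.        ] handle bottom [506.27410354   9.76696162 198.        ]
```

Call:
{"name": "play_rows", "arguments": {
  "dp": [
    [0,0,0.3],
    [0,0,0.6],
    [0,0,0.8],
    [0,0,0.9],
    [0,0,0.9]
  ],
  "rot": [
    [0,0,0],
    [0,0,0],
    [0,0,0],
    [0,0,0],
    [0,0,0]
  ]
}}

```text
clock: 4.72
eef_pos: [501.8, 10.8, 177.4]
tcp_rot: [3.141, -0.001, -3.09]
contact_force: [-0.1, 0.2, -1.1]
opening: 0.22
grasp_force: 29.6
```

Call:
{"name": "play_rows", "arguments": {
  "dp": [
    [0,0,0.1],
    [0,0,0.2],
    [0,0,0.3],
    [0,0,0.4],
    [0,0,0.4]
  ],
  "rot": [
    [0,0,0],
    [0,0,0],
    [0,0,0],
    [0,0,0],
    [0,0,0]
  ]
}}

```text
clock: 5.13
eef_pos: [501.6, 9.8, 161.3]
tcp_rot: [-3.141, -0.001, -3.091]
contact_force: [-1.3, -2.5, -2.4]
opening: 0.223
grasp_force: 30.5
```

```bash
python3 go.py 502 9 152 182.9
```

```text
dp [-0.009 -0.02   0.232] rot [-0.007 -0.013  0.004]
t 5.13 [501.6   9.8 161.3] [-1.7996e+02 -8.0000e-02 -1.7707e+02] F [-1.3 -2.5 -2.4] T [-0.63  0.05 -0.01] q [ 0.02  0.25  1.96 -0.    0.94 -1.6 ] op 0.223 g 30.53637206554413
```

The foot is already below deck level with little force, so it has entered the hole. Going on, with a slight correction.

Call:
{"name": "play_rows", "arguments": {
  "dp": [
    [0.01,-0.02,0.1],
    [0.02,-0.03,0.2],
    [0.02,-0.03,0.3],
    [0.02,-0.03,0.4],
    [0.02,-0.03,0.4]
  ],
  "rot": [
    [0,0,0],
    [0,0,0],
    [0,0,0],
    [0,0,0],
    [0,0,0]
  ]
}}

```text
clock: 5.55
eef_pos: [501.1, 9.1, 145.2]
tcp_rot: [3.141, -0.001, -3.091]
contact_force: [-0.2, -1.1, -1.5]
opening: 0.226
grasp_force: 29.7
```

```bash
python3 go.py 502 9 122 182.9
```

```text
dp [-0.024 -0.003  0.58 ] rot [ 0.002 -0.01   0.   ]
t 5.55 [501.1   9.1 145.2] [ 1.7999e+02 -6.0000e-02 -1.7710e+02] F [-0.2 -1.1 -1.5] T [-0.03  0.05  0.07] q [ 0.01  0.27  1.97  0.    0.9  -1.61] op 0.226 g 29.6737602353096
```

Call:
{"name": "play_rows", "arguments": {
  "dp": [
    [0,-0.01,0.15],
    [0,-0.01,0.3],
    [0,-0.01,0.45],
    [0,-0.01,0.56],
    [0,-0.01,0.56]
  ],
  "rot": [
    [0,0,0],
    [0,0,0],
    [0,0,0],
    [0,0,0],
    [0,0,0]
  ]
}}

```text
clock: 5.97
eef_pos: [500.9, 8.6, 122.5]
tcp_rot: [3.141, -0.002, -3.091]
contact_force: [0.3, -0.4, -1.2]
opening: 0.223
grasp_force: 29.7
```

Call:
{"name": "play_rows", "arguments": {
  "dp": [
    [0,0,0.05],
    [0,0,0.08],
    [0,0,0.08]
  ],
  "rot": [
    [0,0,0],
    [0,0,0],
    [0,0,0]
  ]
}}

```text
clock: 6.22
eef_pos: [502.1, 8.2, 121.4]
tcp_rot: [-3.141, 0.001, -3.09]
contact_force: [-2.4, -2.2, 8.7]
opening: 0.227
grasp_force: 30.0
```

It has bottomed at 121.4 mm, as predicted. Release and lift.

Call:
{"name": "play_rows", "arguments": {
  "dp": [
    [0,0,-0.05],
    [0,0,-0.05],
    [0,0,-0.05],
    [0,0,-0.05]
  ],
  "rot": [
    [0,0,0],
    [0,0,0],
    [0,0,0],
    [0,0,0]
  ],
  "fingers": 0.6
}}

```text
clock: 6.55
eef_pos: [501.6, 8.6, 122.5]
tcp_rot: [3.142, 0.0, -3.091]
contact_force: [-0.7, 0.3, -0.4]
opening: 0.601
grasp_force: 0.0
```

Call:
{"name": "play_rows", "arguments": {
  "dp": [
    [0,0,-0.3],
    [0,0,-0.8],
    [0,0,-1.4],
    [0,0,-2.0],
    [0,0,-2.5]
  ],
  "rot": [
    [0,0,0],
    [0,0,0],
    [0,0,0],
    [0,0,0],
    [0,0,0]
  ]
}}

```text
clock: 6.97
eef_pos: [501.6, 8.6, 223.9]
tcp_rot: [3.142, 0.001, -3.091]
contact_force: [0.9, 0.7, -0.4]
opening: 0.598
grasp_force: 0.0
```

```bash
python3 go.py 582 12.8 222 182.9;python3 - <<'E'
from rig import optics
import cv2,pickle
f=optics.grab_frame('scene');pickle.dump(f,open('pics/scene3.pkl','wb'))
cv2.imwrite('pics/c4.png',cv2.resize(f['color'][115:225,230:350,::-1],(600,550),interpolation=cv2.INTER_CUBIC))
E
```

```text
dp [-2.011e+00  2.000e-03  4.900e-02] rot [0.    0.005 0.002]
t 6.97 [501.6   8.6 223.9] [ 1.8000e+02  3.0000e-02 -1.7709e+02] F [ 0.9  0.7 -0.4] T [0.03 0.05 0.06] q [ 0.01  0.17  1.9   0.    1.07 -1.61] op 0.598 g 0.0
```

View pics/c4.png

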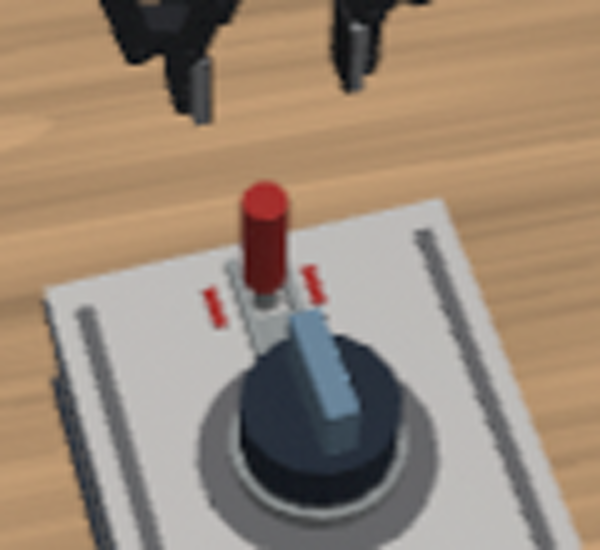

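The pin stands home between the fork's prongs (crop (265,200–300)), let go, and the cap's bar still points at the pin hole. Now to the cap.

Call:
{"name": "play_rows", "arguments": {
  "dp": [
    [-0.5,0,0],
    [-1.0,0,0],
    [-1.6,0,0],
    [-2.01,0,0],
    [-2.01,0,0]
  ],
  "rot": [
    [0,0,0],
    [0,0,0],
    [0,0,0],
    [0,0,0],
    [0,0,0]
  ]
}}

```text
clock: 7.43
eef_pos: [584.6, 12.8, 222.2]
tcp_rot: [-3.142, 0.002, -3.091]
contact_force: [-0.8, 0.9, 0.4]
opening: 0.6
grasp_force: 0.0
```

Call:
{"name": "play_rows", "arguments": {
  "dp": [
    [0,0,0.6],
    [0,0,1.2],
    [0,0,1.7],
    [0,0,2.0],
    [0,0,2.0]
  ],
  "rot": [
    [0,0,0],
    [0,0,0],
    [0,0,0],
    [0,0,0],
    [0,0,0]
  ]
}}

```text
clock: 7.85
eef_pos: [579.3, 12.6, 139.7]
tcp_rot: [3.141, -0.005, -3.091]
contact_force: [0.1, 1.0, -0.5]
opening: 0.603
grasp_force: 0.0
```

```bash
python3 go.py 582 12.8 135 182.9
```

```text
dp [-0.068  0.001  0.118] rot [ 0.002 -0.049  0.002]
t 7.85 [579.3  12.6 139.7] [ 179.99   -0.29 -177.09] F [ 0.1  1.  -0.5] T [ 0.03  0.04 -0.03] q [ 0.02  0.39  1.81  0.    0.95 -1.6 ] op 0.603 g 0.0
```

Call:
{"name": "play_rows", "arguments": {
  "dp": [
    [0,0,0.1],
    [0,0,0.1],
    [0,0,0.1]
  ],
  "rot": [
    [0,0,0],
    [0,0,0],
    [0,0,0]
  ]
}}

```text
clock: 8.1
eef_pos: [582.4, 12.7, 139.5]
tcp_rot: [-3.142, 0.002, -3.091]
contact_force: [-0.6, -0.1, 1.0]
opening: 0.597
grasp_force: 0.0
```

Call:
{"name": "play_rows", "arguments": {
  "dp": [
    [0,0,0],
    [0,0,0],
    [0,0,0],
    [0,0,0],
    [0,0,0]
  ],
  "rot": [
    [0,0,0],
    [0,0,0],
    [0,0,0],
    [0,0,0],
    [0,0,0]
  ],
  "fingers": 0,
  "grip_force": 60
}}

```text
clock: 8.52
eef_pos: [582.1, 12.6, 139.1]
tcp_rot: [-3.142, 0.001, -3.091]
contact_force: [-1.4, 0.3, 6.1]
opening: 0.154
grasp_force: 59.5
```

```bash
python3 go.py 582 12.6 135 182.9
```

```text
dp [ 0.003 -0.001  0.104] rot [-0.     0.008  0.002]
t 8.52 [582.1  12.6 139.1] [-1.8000e+02  5.0000e-02 -1.7709e+02] F [-1.4  0.3  6.1] T [-0.02  0.16  0.04] q [ 0.02  0.39  1.81 -0.    0.94 -1.6 ] op 0.154 g 59.500569105148315
```

Bar gripped. Trying clockwise first, gently.

Call:
{"name": "play_rows", "arguments": {
  "dp": [
    [0,0,0],
    [0,0,0],
    [0,0,0],
    [0,0,0],
    [0,0,0]
  ],
  "rot": [
    [0,0,0.3],
    [0,0,0.6],
    [0,0,0.9],
    [0,0,1.0],
    [0,0,1.0]
  ]
}}

```text
clock: 8.93
eef_pos: [582.3, 12.6, 139.1]
tcp_rot: [-3.141, 0.001, 3.087]
contact_force: [-1.0, -0.8, 4.9]
opening: 0.153
grasp_force: 59.6
```

```bash
python3 go.py 582 12.6 139 182.9
```

```text
dp [ 0.007 -0.001  0.003] rot [-0.002  0.01  -1.002]
t 8.93 [582.3  12.6 139.1] [-1.7999e+02  6.0000e-02  1.7689e+02] F [-1.  -0.8  4.9] T [-0.05  0.06  0.1 ] q [ 0.02  0.39  1.81 -0.    0.94 -1.5 ] op 0.153 g 59.596046805381775
```

Call:
{"name": "play_rows", "arguments": {
  "dp": [
    [0,0,0],
    [0,0,0],
    [0,0,0],
    [0,0,0]
  ],
  "rot": [
    [0,0,0.2],
    [0,0,0.4],
    [0,0,0.5],
    [0,0,0.5]
  ]
}}

```text
clock: 9.27
eef_pos: [582.0, 11.9, 139.2]
tcp_rot: [-3.14, 0.001, 3.035]
contact_force: [-2.5, -4.4, 6.1]
opening: 0.149
grasp_force: 59.8
```

```bash
python3 go.py 582 12.6 139 182.9
```

```text
dp [0.003 0.016 0.004] rot [-0.012  0.007 -1.498]
t 9.27 [582.   11.9 139.2] [-1.7993e+02  5.0000e-02  1.7391e+02] F [-2.5 -4.4  6.1] T [-0.64  0.23  0.2 ] q [ 0.02  0.39  1.81 -0.    0.94 -1.44] op 0.149 g 59.800724387168884
```

Call:
{"name": "play_rows", "arguments": {
  "dp": [
    [0,0,0],
    [0,0,0],
    [0,0,0],
    [0,0,0]
  ],
  "rot": [
    [0,0,0.15],
    [0,0,0.3],
    [0,0,0.4],
    [0,0,0.4]
  ]
}}

```text
clock: 9.6
eef_pos: [581.9, 11.4, 139.2]
tcp_rot: [-3.14, 0.001, 2.994]
contact_force: [-2.7, -6.8, 7.5]
opening: 0.153
grasp_force: 60.0
```

```bash
python3 go.py 582 12.6 139 182.9
```

```text
dp [0.001 0.03  0.005] rot [-0.02   0.003 -1.894]
t 9.6 [581.9  11.4 139.2] [-1.7988e+02  3.0000e-02  1.7153e+02] F [-2.7 -6.8  7.5] T [-1.12  0.36  0.31] q [ 0.02  0.39  1.81 -0.    0.94 -1.4 ] op 0.153 g 60.01647591590881
```

Call:
{"name": "play_rows", "arguments": {
  "dp": [
    [0,0,0],
    [0,0,0],
    [0,0,0],
    [0,0,0]
  ],
  "rot": [
    [0,0,0.15],
    [0,0,0.3],
    [0,0,0.4],
    [0,0,0.4]
  ]
}}

```text
clock: 9.93
eef_pos: [581.6, 10.9, 139.2]
tcp_rot: [-3.139, 0.0, 2.952]
contact_force: [-4.4, -8.8, 9.1]
opening: 0.153
grasp_force: 60.3
```

```bash
python3 go.py 582 12.6 139 182.9
```

```text
dp [-0.001  0.043  0.005] rot [-0.028  0.    -2.291]
t 9.93 [581.6  10.9 139.2] [-1.7983e+02  2.0000e-02  1.6915e+02] F [-4.4 -8.8  9.1] T [-1.64  0.58  0.36] q [ 0.02  0.39  1.81 -0.    0.94 -1.36] op 0.153 g 60.288278460502625
```

Side force and torque grow steadily beyond about 7°, which looks like the hard stop. Going back and trying anticlockwise.

Call:
{"name": "play_rows", "arguments": {
  "dp": [
    [0,0,0],
    [0,0,0],
    [0,0,0],
    [0,0,0],
    [0,0,0]
  ],
  "rot": [
    [0,0,-0.6],
    [0,0,-1.2],
    [0,0,-1.8],
    [0,0,-2.3],
    [0,0,-2.3]
  ]
}}

```text
clock: 10.35
eef_pos: [582.6, 12.3, 139.2]
tcp_rot: [-3.141, 0.002, -3.088]
contact_force: [-0.0, -1.0, 5.9]
opening: 0.152
grasp_force: 59.6
```

```bash
python3 go.py 582 12.6 139 182.9
```

```text
dp [0.013 0.008 0.004] rot [-0.005  0.016  0.024]
t 10.35 [582.6  12.3 139.2] [-1.7997e+02  1.0000e-01 -1.7696e+02] F [-0.  -1.   5.9] T [-0.28 -0.15  0.06] q [ 0.02  0.39  1.81 -0.    0.94 -1.6 ] op 0.152 g 59.607603549957275
```

Call:
{"name": "play_rows", "arguments": {
  "dp": [
    [0,0,0],
    [0,0,0],
    [0,0,0],
    [0,0,0],
    [0,0,0]
  ],
  "rot": [
    [0,0,-0.4],
    [0,0,-0.8],
    [0,0,-1.2],
    [0,0,-1.5],
    [0,0,-1.5]
  ]
}}

```text
clock: 10.77
eef_pos: [582.5, 12.8, 139.1]
tcp_rot: [-3.142, 0.002, -2.934]
contact_force: [0.0, -0.6, 5.4]
opening: 0.151
grasp_force: 59.6
```

```bash
python3 go.py 582 12.6 139 182.9
```

```text
dp [ 0.013 -0.001  0.003] rot [0.    0.015 1.501]
t 10.77 [582.5  12.8 139.1] [-1.800e+02  9.000e-02 -1.681e+02] F [ 0.  -0.6  5.4] T [ 0.05 -0.07 -0.06] q [ 0.02  0.39  1.81  0.    0.94 -1.76] op 0.151 g 59.64087188243866
```

Call:
{"name": "play_rows", "arguments": {
  "dp": [
    [0,0,0],
    [0,0,0],
    [0,0,0],
    [0,0,0],
    [0,0,0]
  ],
  "rot": [
    [0,0,-0.4],
    [0,0,-0.8],
    [0,0,-1.2],
    [0,0,-1.5],
    [0,0,-1.5]
  ]
}}

```text
clock: 11.18
eef_pos: [582.5, 12.8, 139.1]
tcp_rot: [-3.141, 0.002, -2.777]
contact_force: [-0.0, 0.1, 5.5]
opening: 0.151
grasp_force: 59.6
```

```bash
python3 go.py 582 12.6 139 182.9
```

```text
dp [ 0.014 -0.001  0.003] rot [-0.     0.015  3.001]
t 11.18 [582.5  12.8 139.1] [-1.7998e+02  9.0000e-02 -1.5909e+02] F [-0.   0.1  5.5] T [ 0.07 -0.05 -0.02] q [ 0.02  0.39  1.81  0.    0.94 -1.92] op 0.151 g 59.64177131652832
```

Free at 18° anticlockwise, well past the wrong-way stop. Carrying on up to the wrist's limit.

Call:
{"name": "play_rows", "arguments": {
  "dp": [
    [0,0,0],
    [0,0,0],
    [0,0,0],
    [0,0,0],
    [0,0,0]
  ],
  "rot": [
    [0,0,-0.7],
    [0,0,-1.4],
    [0,0,-2.1],
    [0,0,-2.8],
    [0,0,-3.5]
  ]
}}

```text
clock: 11.6
eef_pos: [582.6, 12.9, 139.1]
tcp_rot: [-3.141, 0.002, -2.409]
contact_force: [1.2, 0.0, 5.4]
opening: 0.152
grasp_force: 59.6
```

Call:
{"name": "play_rows", "arguments": {
  "dp": [
    [0,0,0],
    [0,0,0],
    [0,0,0],
    [0,0,0],
    [0,0,0]
  ],
  "rot": [
    [0,0,-0.7],
    [0,0,-1.4],
    [0,0,-2.1],
    [0,0,-2.8],
    [0,0,-3.5]
  ]
}}

```text
clock: 12.02
eef_pos: [582.6, 13.0, 139.1]
tcp_rot: [-3.14, 0.001, -2.042]
contact_force: [0.9, 0.7, 5.4]
opening: 0.15
grasp_force: 59.5
```

Call:
{"name": "play_rows", "arguments": {
  "dp": [
    [0,0,0],
    [0,0,0],
    [0,0,0],
    [0,0,0],
    [0,0,0]
  ],
  "rot": [
    [0,0,-0.7],
    [0,0,-1.4],
    [0,0,-2.1],
    [0,0,-2.8],
    [0,0,-2.8]
  ]
}}

```text
clock: 12.43
eef_pos: [582.6, 13.1, 139.1]
tcp_rot: [-3.14, 0.001, -1.748]
contact_force: [1.3, 1.0, 5.4]
opening: 0.152
grasp_force: 59.6
```

```bash
python3 go.py 582 12.6 139 182.9
```

```text
dp [0.014 0.012 0.003] rot [-6.0000e-03  1.7000e-02  1.2825e+01]
t 12.43 [582.6  13.1 139.1] [-1.7991e+02  5.0000e-02 -1.0015e+02] F [1.3 1.  5.4] T [ 0.34 -0.04  0.01] q [ 0.02  0.39  1.81  0.    0.94 -2.95] op 0.152 g 59.605026841163635
```

Turned 77°. A gentle test lift.

Call:
{"name": "play_rows", "arguments": {
  "dp": [
    [0,0,-0.1],
    [0,0,-0.2],
    [0,0,-0.2]
  ],
  "rot": [
    [0,0,0],
    [0,0,0],
    [0,0,0]
  ]
}}

```text
clock: 12.68
eef_pos: [581.9, 12.7, 147.1]
tcp_rot: [-3.141, 0.0, -1.751]
contact_force: [0.3, 0.1, -1.8]
opening: 0.148
grasp_force: 58.7
```

It rises freely carrying only the cap's weight. Lifting to about 10 cm.

Call:
{"name": "play_rows", "arguments": {
  "dp": [
    [0,0,-0.3],
    [0,0,-0.6],
    [0,0,-0.9],
    [0,0,-1.2],
    [0,0,-1.5]
  ],
  "rot": [
    [0,0,0],
    [0,0,0],
    [0,0,0],
    [0,0,0],
    [0,0,0]
  ]
}}

```text
clock: 13.1
eef_pos: [582.0, 12.7, 208.3]
tcp_rot: [-3.141, 0.0, -1.75]
contact_force: [0.2, -0.2, -1.1]
opening: 0.147
grasp_force: 58.6
```

Call:
{"name": "play_rows", "arguments": {
  "dp": [
    [0,0,-0.3],
    [0,0,-0.6],
    [0,0,-0.8],
    [0,0,-0.8],
    [0,0,-0.8]
  ],
  "rot": [
    [0,0,0],
    [0,0,0],
    [0,0,0],
    [0,0,0],
    [0,0,0]
  ]
}}

```text
clock: 13.52
eef_pos: [582.0, 12.7, 238.9]
tcp_rot: [-3.141, 0.0, -1.75]
contact_force: [-0.4, 0.3, -1.8]
opening: 0.153
grasp_force: 58.7
```

Call:
{"name": "play_rows", "arguments": {
  "dp": [
    [0,0,0],
    [0,0,0],
    [0,0,0],
    [0,0,0],
    [0,0,0]
  ],
  "rot": [
    [0,0,0],
    [0,0,0],
    [0,0,0],
    [0,0,0],
    [0,0,0]
  ]
}}

```text
clock: 13.93
eef_pos: [581.7, 12.7, 238.1]
tcp_rot: [3.141, -0.0, -1.75]
contact_force: [-0.2, 0.4, -1.4]
opening: 0.15
grasp_force: 58.7
```

```bash
python3 go.py 582 12.6 239 182.9;python3 - <<'E'
from rig import optics
import cv2
f=optics.grab_frame('scene')
cv2.imwrite('pics/c5.png',cv2.resize(f['color'][:,:,::-1],(800,600)))
E
```

```text
dp [ 0.    -0.009 -0.023] rot [ 5.0000e-03 -5.0000e-03  1.2801e+01]
t 13.93 [581.7  12.7 238.1] [ 1.7996e+02 -1.0000e-02 -1.0029e+02] F [-0.2  0.4 -1.4] T [-0.05 -0.01 -0.01] q [ 0.02  0.28  1.72  0.    1.14 -2.94] op 0.15 g 58.734206557273865
```

View pics/c5.png

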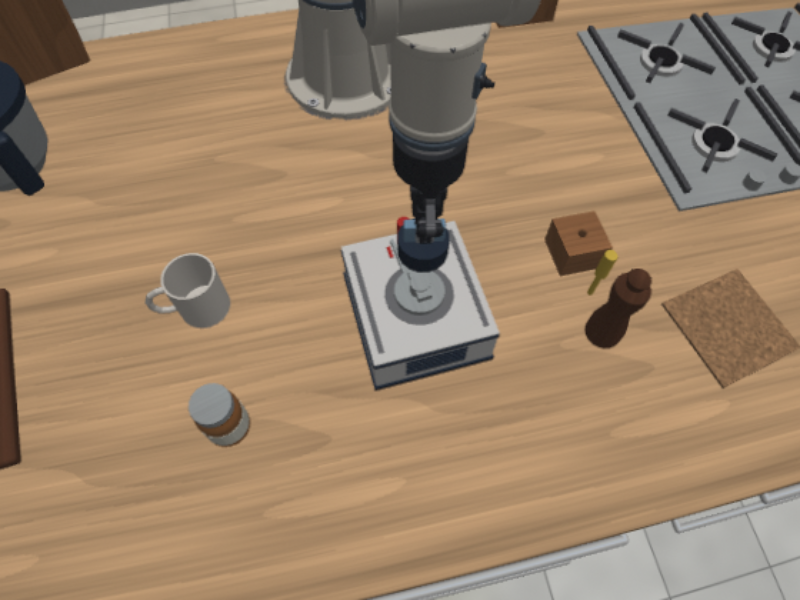

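The cap (425,245) is off the bare hub (420,293), upright in the fingers. The pin's red top is visible at (403,222), and the mug, jar and mill are where they were. Handing in.

```bash
python3 -c "
from rig import r
print(r.sign_off())"
```

```text
the job is handed in; nothing more can be done
None
```

The job is handed in, with no verdict shown: the pin was pushed fully home and let go, and the cap came off anticlockwise (clockwise met the stop) and is held upright about 10 cm above the hub; the mug, mill and jar look unmoved.

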